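Dose a test cassette from the bottle-top dispenser

ROBOT

A 6-joint arm with a two-finger parallel gripper is mounted at the origin on a cart in front of the work surface, level with it; the furniture and walls round the work are solid. World frame = base frame: x ahead of the robot, y to its left, z up, the work surface at z = 0. Lengths are in m, angles in rad, forces in N, time in s.
With the tool pointing down it reaches from about 0.325 to 0.85 m from the base axis. Payload 4.4 kg.
Tool frame: the origin (TCP) lies midway between the tips of the shut fingers; the grasp point (between the pads) lies behind it (bot.grip_point_offset is the z of the grasp point in the tool frame, in m); z points along the fingers, y is the line along which they close (so a half turn about z gives the same grasp; the last joint's range is limited). The gripper opens to 94 mm and grips with 3 to 60 N. Pads are 16 mm wide; open, the fingers measure 119 mm over their backs; the gripper's body (75 mm by 177 mm) begins 78 mm behind the grasp point.
Start: joints at [-1.28, 0.207, 1.542, -0, 1.393, -0.15], TCP at [0.245, -0.52, 0.205] pointing down, gripper open.
Joint ranges: [-2.73, 2.73], [-0.86, 2.22], [0.23, 2.46], [-1.11, 4.25], [0.08, 2.63], [-2.82, 2.82]. Speed limits (rad/s): [2.79, 2.79, 3.14, 3.14, 3.14, 3.14].

INTERFACE

Orientations are given as a unit quaternion [x, y, z, w].
In Python, from plant import bot, eyes gives the robot as it stands. The module is installed in compiled form; this text tells all that it offers.
- The arm moves only by the tool move_arm, never from a script. Its arguments are lists of equal length, an entry for each row: "delta_rot": the turn, a rotation vector about the tool's x, y, z each as a share of 0.08 rad, from -1 to 1, a list of three; "linear": the shift along the tool's x, y, z each as a share of 0.025 m, from -1 to 1, a list of three; "gripper": the opening, from 0 (shut) to 1 (fully open). In form: {"delta_rot": [[ax, ay, az], ...], "linear": [[dx, dy, dz], ...], "gripper": [gripper, ...]}. A call has 1 to 12 rows; each row shifts and turns the commanded pose from where the row before left it, along the tool's axes as they then stand; what a row does not reach is not made up. A row lasts 1/12 s, in which the tool goes at most 41.7 mm and 7.16 degrees, less where a joint would pass 70% of its speed; a pose out of reach is approached as far as the arm can. A call with a number of a shift or a turn outside -1 to 1 is refused whole. A call with a gripper value outside its range is refused whole. The fingers move at their own pace and stop on an object; the grip force is fixed at half the most. Time passes only in rows, so rows that do not move let the fingers close. It gives the time, the measured TCP pose, the force, the opening and the grip force at its end, in the units of the state.
- bot.read_state(): the state, without advancing time (a new reading comes with each control period).
- eyes.grab_frame(name): name is "scene" or "top" or "wrist"; returns (picture, depth): 420x560x3 uint8, red, green, blue; 420x560 float32, m along the optical axis (not along the pixel's ray), 0 where there is no reading.
- eyes.camera_info(name): a dict with "fx", "fy", "cx", "cy" (pixels), "rvec" (rotation vector, rad) and "tvec" (3), from world to camera coordinates, as OpenCV has them; the wrist camera has in their place "tool_from_camera" (4x4, takes a point from camera to tool coordinates, whose origin is the TCP and whose axes are the flange's). Camera axes: x right, y down, z forward; pixel columns grow to the right and rows downward; lengths in m; the calibration is good to about 2 mm. The wrist camera is an equidistant fisheye: a pixel r from the principal point sees the ray r / f radians off the axis. A picture is of the moment at which its call begins: read the wrist's pose just before it. camera_info takes no time and is no camera call.
- bot.hand_in(): hands the job in; it is judged then, once.
The state is a dict: "t": time; "q": joint angles; "qd": joint speeds; "tau": joint torques, N m; "position": TCP position; "orientation": TCP orientation; "contact_force": force on the tool from outside, world axes, zero at the start; "ft_torque": the same for the moment, N m; "gripper_width": opening from 0.0 (shut) to 1.0 (fully open); "grip_force": force on a finger pad.
Only numpy, scipy, OpenCV 4.12 (cv2) and the standard library are available. Lean on these libraries where they do the work, as an engineer would, in place of code of your own. Each camera call takes 0.05 s, during which the arm holds its last target. There are 200 camera calls.

TASK

Load the loose test cassette into the holder of the dosing station, face up with its sample well under the discharge tube and pushed fully home against the end stop. Then press the dispenser's sprung plunger all the way down, without forcing it, and let it come back up by itself; the cassette stays in the holder. Never work the plunger over an empty holder, and leave everything else as it stands.

Things in the scene. Friction and masses are not known exactly. Their poses are not given: they have to be found in the camera images.
- station: The dosing station, fixed. Origin on the bench top exactly below the vertical axis of the plunger; z up, -x towards the robot's side. A riser shelf on posts (a white board with small bottles on it) overhangs a brown square bottle that a clamp holds on a steel column; in front of it, at -x, lies the cassette holder. More than 40 N from the robot on any part of it counts as forcing it.
- plunger (a joint): Grey flat-topped round cap, 38 mm wide, on top of the dispenser (white block and clear barrel) on the bottle. Travel straight down: 0 = up, 0.012 m = hard stop. Sprung: 5 N starts it, 11 N at the bottom; comes up by itself in 0.3 s. Fully down: over 0.0105; up: under 0.0015. Its top, when up, is 186 to 211 mm above the bench depending on the clamp: not reported, find it by touch.
- shelf_edge (a point): Middle of the lower front edge of the riser shelf's board, 340 mm above the bench, 33 mm in front of the plunger's axis (station x -33 mm). The board is 16 mm thick, 320 mm wide, 155 mm deep, so a vertical gripper cannot get over the plunger: come in with the tool tilted 35 to 45 degrees, fingers pointing down and towards +x of the station. Posts (16 mm) stand at y +-148 mm.
- clamp_column (a point): Top of the steel column (13 mm thick) behind the bottle, 280 mm above the bench, at station x +64 mm. The bottle's clamp sits on it anywhere within 25 mm of height, so bottle, discharge tube and plunger stand 0 to 25 mm above their lowest place; the clamp is tight and does not slip below 80 N.
- dose_point (a point): Point on the holder's floor (22 mm above the bench) straight below the outlet of the discharge tube, at station x -62 mm, y 0. With a cassette fully home its sample well lies over it. The thin white tube (7 mm) runs forward from the dispenser in the plane y = 0 to x -65 mm, its bend 118 to 143 mm and its outlet 47 to 72 mm above the bench.
- end_stop (a point): Middle of the lower edge of the holder's end stop, a face 7 mm high that looks to -x, at station x -50.3 mm, on the floor. From it two side rails, 4 mm high above the floor and 24.4 mm apart, run forward to x -106 mm; the mouth between them flares to x -121 mm. Slide the cassette's well end in between the rails until it meets this stop.
- holder_front (a point): Front end of the cassette holder, an aluminium bar 46 mm wide, middle of its floor's front edge, at station x -158 mm, 22 mm above the bench. From here to x -121 mm the floor is flat and open, with room for fingers beside the cassette.
- cassette: White lateral-flow test cassette lying by itself, face up, on the open bench in front of the robot: 21 mm wide, 70 mm long, 5 mm thick. Origin at the centre of its underside; z up, +y along its length towards the end with the small oval sample well. The -y end has moulded grip ridges; the result window is between. Pick it up across its width.
- well (a point): Centre of the cassette's oval sample well, on its top face: 23.5 mm from the cassette's centre along its +y, 11.5 mm from the end.
- kit_carton: Bystander: small folded kit carton, 37 x 63 x 15 mm, lying on the bench. Origin at the centre of its underside.
- marker: Bystander: marker pen 116 mm long, 24 mm wide, 21 mm high, lying near the front of the bench. Origin below its middle.
- vial: Bystander: small capped reagent vial, 28 mm in diameter, 60 mm tall. Origin at the centre of its underside.
- jar: Bystander: clear sample jar with white lid, 45 mm in diameter, 54 mm tall. Origin at the centre of its underside.
- beaker: Bystander: small glass beaker, 52 mm in diameter, 69 mm tall. Origin at the centre of its underside.
Things that resemble listed ones, but are neither listed nor needed, are in the scene too. What is shaped like the cassette but pink is not meant.

How it is judged:
On the way, in this order (a step that is already met when the one before it is completed fails the run):
1. the cassette lies flat in the holder, fully home, its sample well under the discharge tube (horizontal distance between well and dose_point below 0.004 m and angle between cassette's own z axis and vertical below 0.06 rad and z of cassette in the frame of station between 0.0195 and 0.0245 m and angle between the y axis of cassette and the x axis of station, either way round below 0.09 rad), for 0.2 s.
2. the plunger is pressed fully down with the cassette home (all of step 1 and value of joint plunger above 0.0105 m), for 0.05 s.
3. the plunger has come back up, the cassette still home (all of step 1 and value of joint plunger below 0.0015 m), for 0.2 s.
At the end, for the whole second after the job is handed in: The cassette rests flat and still on the holder's floor, lengthwise, its sample well within 4 mm (seen from above) of the point below the discharge tube; the plunger is up again (less than 1.5 mm down) after having been pressed fully down (more than 10.5 of 12 mm) over the loaded cassette (all of step 3 and linear speed of cassette below 0.01 m/s); the robot touches nothing.
It fails at once if the plunger is worked (more than 4 mm) while no cassette is under the discharge tube (value of joint plunger above 0.004 m and distance between well and dose_point above 0.012 m).
It fails at once if the station is forced or struck: more than 40 N from the robot (contact force between any of the fingers, the arm and station above 40 N).
It fails at once if a bystander is shoved more than 30 mm or toppled (distance of any of kit_carton, marker, vial, jar, beaker from where it was at the start of the episode above 0.03 m or angle between any of vial, jar, beaker's own z axis and vertical above 0.5 rad).
It also fails if it takes over 58 s, if anything falls off the work surface, if the arm or the gripper's body presses on something with over 40 N, if the wrist force passes 120 N, or if a joint passes its speed limit or range.

## Working session

There is one attempt and no reset: what is moved stays moved. The work goes in short steps, Python scripts to look and compute and a tool call to move; the robot and the scene stay as the last step left them, time stands still between calls to the robot, and variables do not carry over. Pictures are saved under pics/ and viewed, at most 10 in all, crops included, and the job is handed in when it is done.

Besides the shell and the picture viewer there is one more tool, called after ">>>" in YAML: its name, and indented under it one key for each argument. move_arm: Moves the arm, as the interface text tells. Shift numbers are shares of 0.025 m and turn numbers shares of 0.08 rad, none past 1 either way. Its arguments: {"type":"object","properties":{"delta_rot":{"type":"array"},"linear":{"type":"array"},"gripper":{"type":"array"}},"required":["delta_rot","linear","gripper"]}

```bash
mkdir -p pics; cat > h.py <<'E'
import numpy as np, cv2
from scipy.spatial.transform import Rotation as R
from plant import bot, eyes
def cam(n):
    c=eyes.camera_info(n); Rm=cv2.Rodrigues(np.array(c["rvec"],float))[0]
    return c,Rm,np.array(c["tvec"],float).ravel()
def ray(n,u,v):
    c,Rm,t=cam(n); d=np.array([(u-c["cx"])/c["fx"],(v-c["cy"])/c["fy"],1.])
    return -Rm.T@t, Rm.T@d
def on_z(n,u,v,z):
    o,d=ray(n,u,v); return o+d*(z-o[2])/d[2]
def pdepth(n,u,v,D):
    o,d=ray(n,u,v); return o+d*D[int(v),int(u)]
def proj(n,p):
    c,Rm,t=cam(n); q=Rm@np.array(p)+t
    return np.array([c["fx"]*q[0]/q[2]+c["cx"],c["fy"]*q[1]/q[2]+c["cy"]])
def tri(u1,u2):
    o1,d1=ray("scene",*u1);o2,d2=ray("top",*u2)
    s=np.linalg.lstsq(np.c_[d1,-d2],o2-o1,rcond=None)[0]
    a,b=o1+s[0]*d1,o2+s[1]*d2
    return (a+b)/2,np.linalg.norm(a-b)
E
python3 - <<'E'
from h import *
for n in("scene","top"):
    p,d=eyes.grab_frame(n); np.savez(n+"0.npz",p=p,d=d); cv2.imwrite(f"pics/{n}0.png",cv2.resize(p[:,:,::-1],(800,600),interpolation=cv2.INTER_CUBIC))
    o,_=ray(n,0,0); print(n,o,eyes.camera_info(n)["fx"],(d>0).mean())
print(bot.grip_point_offset,bot.read_state())
print(eyes.camera_info("wrist"))
E
```

```text
scene [-0.33343427  0.64421449  1.05906477] 503.1950852863268 0.9061607142857143
top [0.37635562 0.17318368 1.31351112] 469.9236421965867 0.9958588435374149
-0.0188 {'t': 0.1, 'q': array([-1.28050558e+00,  2.07333580e-01,  1.54279714e+00, -2.57183994e-05,
        1.39351202e+00, -1.50476981e-01]), 'qd': array([-6.26300147e-05, -2.44403661e-03, -3.19051033e-03, -2.35922539e-03,
       -3.24401284e-04, -5.89843660e-05]), 'tau': array([-7.42734301e-04, -3.71867466e+01, -2.82293111e+01,  7.00073247e-02,
        3.11181718e-02, -3.53461883e-05]), 'position': array([ 0.24509678, -0.51933876,  0.20441423]), 'orientation': array([ 9.75812595e-01,  2.18606332e-01, -8.42235714e-05, -1.02165470e-03]), 'contact_force': array([0.04296571, 0.39610776, 0.72857213]), 'ft_torque': array([ 0.00722655, -0.01134816,  0.03992746]), 'grip_force': 0.0, 'gripper_width': 1.0040697413332214}
{'fx': 325.19226210127806, 'fy': 325.19226210127806, 'cx': 276.73563112073003, 'cy': 206.53034256200115, 'tool_from_camera': array([[ 9.59763768e-04, -9.67571379e-01, -2.52595934e-01,
         7.20690892e-02],
       [ 9.99999373e-01,  7.83065724e-04,  8.00057158e-04,
        -7.35590373e-04],
       [-5.76313190e-04, -2.52596543e-01,  9.67571524e-01,
        -1.79082732e-01],
       [ 0.00000000e+00,  0.00000000e+00,  0.00000000e+00,
         1.00000000e+00]])}
```

View pics/scene0.png

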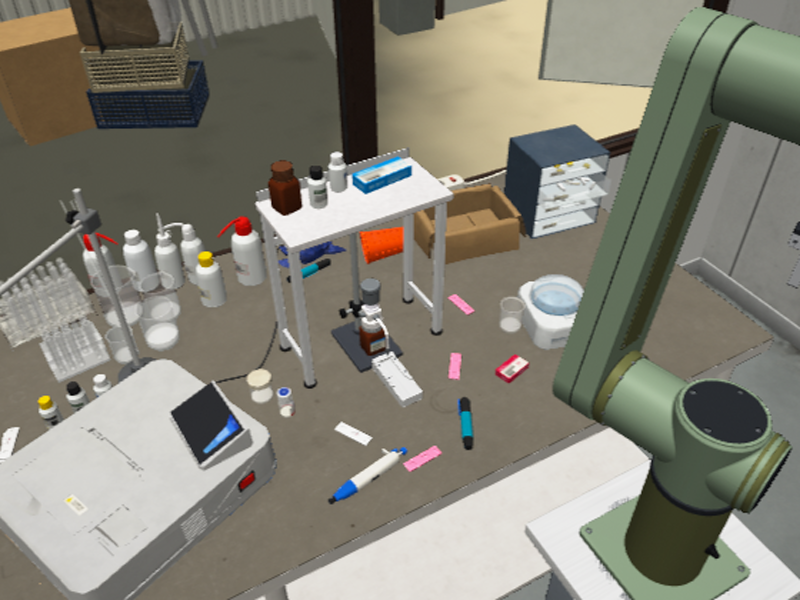

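View pics/top0.png

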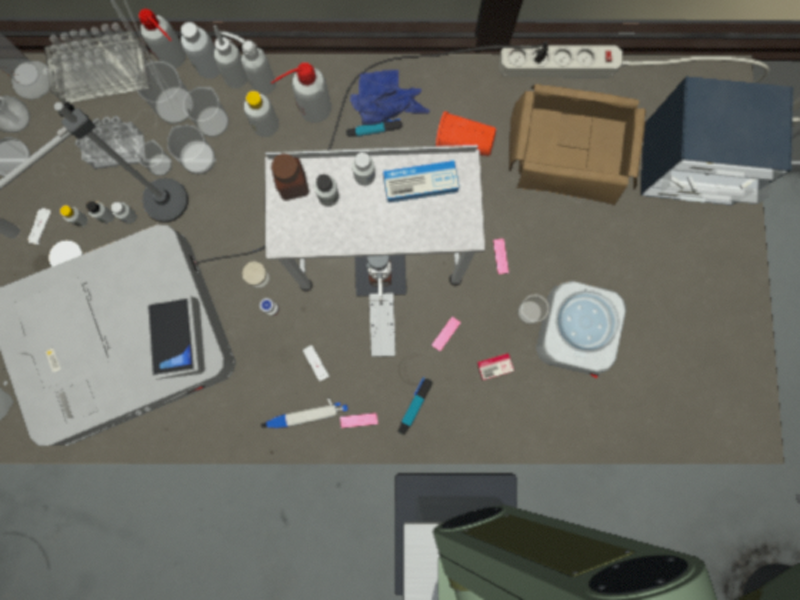

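Scene view: a white cassette at scene (353,433) / top (316,363) on the open bench. A second white object is at top (38,226) / scene (8,440), behind the instrument. The pink ones are decoys. The first fits ("by itself, in front of the robot"), so I'll confirm it in one enlarged crop and measure.

```bash
python3 - <<'E'
from h import *
S=np.load("scene0.npz");T=np.load("top0.npz")
def crop(I,x,y,w,h,W,H): return cv2.resize(I["p"][y:y+h,x:x+w,::-1],(W,H),interpolation=cv2.INTER_CUBIC)
a=crop(T,205,235,33,38,260,300)  # cassette top x7.9
a2=crop(T,15,140,33,38,260,300)
b=crop(T,250,170,35,80+0,263,600) # holder top 7.5
c=crop(S,230,190,70,100,277,396)
d=crop(S,228,288,40,28,277,204)
cv2.imwrite("pics/crop1.png",np.hstack([np.vstack([a,a2]),b,np.vstack([c,d])]))
for n,I,(x,y,w,h) in(("top",T,(205,235,33,38)),("scene",S,(228,288,40,28))):
    g=cv2.cvtColor(I["p"],cv2.COLOR_RGB2GRAY); m=np.zeros_like(g); m[y:y+h,x:x+w]=(g[y:y+h,x:x+w]>140)*255
    cs=max(cv2.findContours(m,0,2)[0],key=cv2.contourArea); r=cv2.minAreaRect(cs)
    P=[on_z(n,*q,0.005) for q in cv2.boxPoints(r)]
    print(n,r,"\n",np.round(P,4),np.round(np.mean(P,0),4),[round(np.linalg.norm(P[i]-P[i-1]),4) for i in range(2)],"depth z",pdepth(n,*r[0],I["d"]))
# holder mask
for n,I,(x,y,w,h) in(("top",T,(255,200,27,55)),):
    g=cv2.cvtColor(I["p"],cv2.COLOR_RGB2GRAY); m=np.zeros_like(g); m[y:y+h,x:x+w]=(g[y:y+h,x:x+w]>140)*255
    cs=max(cv2.findContours(m,0,2)[0],key=cv2.contourArea); r=cv2.minAreaRect(cs); P=np.array([on_z(n,*q,0.022) for q in cv2.boxPoints(r)])
    print(r,np.round(P,4)); 
    for v in range(205,254,4): print(v,np.flatnonzero(m[v])[[0,-1]] if m[v].any() else 0, end=' ')
    print([np.round(pdepth(n,267,v,I["d"]),3) for v in range(206,250,6)])
E
```

```text
top ((220.649658203125, 253.6910400390625), (25.93782615661621, 8.459721565246582), 61.38954162597656) 
 [[0.4809 0.3606 0.005 ]
 [0.4923 0.3402 0.005 ]
 [0.4291 0.3045 0.005 ]
 [0.4179 0.3248 0.005 ]] [0.455  0.3325 0.005 ] [np.float64(0.0725), np.float64(0.0234)] depth z [0.45501639 0.33264233 0.00365277]
scene ((246.80001831054688, 302.8999938964844), (26.385604858398438, 7.155417442321777), 26.56505012512207) 
 [[0.4788 0.3588 0.005 ]
 [0.4946 0.3424 0.005 ]
 [0.4289 0.3044 0.005 ]
 [0.4143 0.3209 0.005 ]] [0.4541 0.3316 0.005 ] [np.float64(0.0748), np.float64(0.0227)] depth z [0.45494399 0.33100135 0.00339709]
((267.2006530761719, 224.1178436279297), (48.362022399902344, 17.31039047241211), 87.95458984375) [[0.6029 0.2302 0.022 ]
 [0.6048 0.182  0.022 ]
 [0.4699 0.1767 0.022 ]
 [0.4681 0.2243 0.022 ]]
205 [264 274] 209 [258 275] 213 [259 274] 217 [259 275] 221 [259 275] 225 [259 275] 229 [259 276] 233 [259 276] 237 [259 275] 241 [260 276] 245 [260 276] 249 0 253 0 [array([0.586, 0.204, 0.024]), array([0.563, 0.203, 0.07 ]), array([0.553, 0.204, 0.021]), array([0.537, 0.204, 0.017]), array([0.52 , 0.204, 0.02 ]), array([0.503, 0.204, 0.023]), array([0.486, 0.204, 0.022]), array([0.47 , 0.204, 0.018])]
```

View pics/crop1.png

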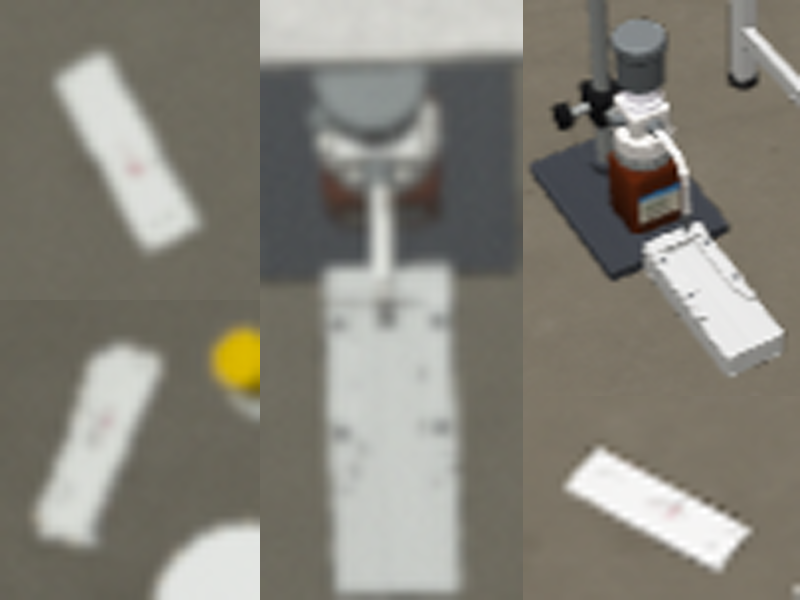

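The crop confirms a white 70×21 mm cassette at top (220.6,253.7), and both views agree on (0.4545, 0.332), yaw 29.5°. Holder axis is about 2.2° with its front at (0.469, 0.2005). The well end can't be resolved yet, so I'm moving the wrist camera above it.

>>> move_arm:
  delta_rot:
    - [0, 0, 0]
    - [0, 0, 0]
    - [0, 0, 0]
    - [0, 0, 0]
    - [0, 0, 0]
    - [0, 0, 0]
    - [0, 0, 0]
    - [0, 0, 0]
    - [0, 0, 0]
    - [0, 0, 0]
    - [0, 0, 0]
    - [0, 0, 0]
  linear:
    - [0.79, -0.97, 0]
    - [0.79, -0.97, 0]
    - [0.79, -0.97, 0]
    - [0.79, -0.97, 0]
    - [0.79, -0.97, 0]
    - [0.79, -0.97, 0]
    - [0.79, -0.97, 0]
    - [0.79, -0.97, 0]
    - [0.79, -0.97, 0]
    - [0.79, -0.97, 0]
    - [0.79, -0.97, 0]
    - [0.79, -0.97, 0]
  gripper: [1, 1, 1, 1, 1, 1, 1, 1, 1, 1, 1, 1]

```text
t: 1.1
position: [0.3352, -0.1541, 0.2051]
orientation: [0.976, 0.218, -0.0, -0.0]
contact_force: [1.3, -0.1, -0.2]
gripper_width: 0.998
grip_force: 0.0
```

>>> move_arm:
  delta_rot:
    - [0, 0, 0]
    - [0, 0, 0]
    - [0, 0, 0]
    - [0, 0, 0]
    - [0, 0, 0]
    - [0, 0, 0]
    - [0, 0, 0]
    - [0, 0, 0]
    - [0, 0, 0]
    - [0, 0, 0]
    - [0, 0, 0]
    - [0, 0, 0]
  linear:
    - [0.79, -0.97, 0]
    - [0.79, -0.97, 0]
    - [0.79, -0.97, 0]
    - [0.79, -0.97, 0]
    - [0.79, -0.97, 0]
    - [0.79, -0.97, 0]
    - [0.79, -0.97, 0]
    - [0.79, -0.97, 0]
    - [0.79, -0.97, 0]
    - [0.79, -0.97, 0]
    - [0.79, -0.97, 0]
    - [0.79, -0.97, 0]
  gripper: [1, 1, 1, 1, 1, 1, 1, 1, 1, 1, 1, 1]

```text
t: 2.1
position: [0.4253, 0.2102, 0.205]
orientation: [0.976, 0.219, -0.0, 0.0]
contact_force: [1.2, -0.4, -0.5]
gripper_width: 0.997
grip_force: 0.0
```

>>> move_arm:
  delta_rot:
    - [0, 0, 0]
    - [0, 0, 0]
    - [0, 0, 0]
    - [0, 0, 0]
    - [0, 0, 0]
  linear:
    - [0.79, -0.97, 0]
    - [0.79, -0.97, 0]
    - [0.79, -0.97, 0]
    - [0.7, -0.9, 0]
    - [0, 0, 0]
  gripper: [1, 1, 1, 1, 1]

```text
t: 2.52
position: [0.4547, 0.3315, 0.2047]
orientation: [0.975, 0.22, 0.0, -0.001]
contact_force: [0.2, -0.5, 0.5]
gripper_width: 0.997
grip_force: 0.0
```

```bash
cat >> h.py <<'E'
def wrist():
    s=bot.read_state(); p,d=eyes.grab_frame("wrist"); return s,p,d
def wray(s,u,v):
    c=eyes.camera_info("wrist"); M=np.array(c["tool_from_camera"]); Rt=R.from_quat(s["orientation"]).as_matrix()
    x,y=(u-c["cx"])/c["fx"],(v-c["cy"])/c["fy"]; r=np.hypot(x,y)+1e-12
    dc=np.array([np.sin(r)*x/r,np.sin(r)*y/r,np.cos(r)])
    return Rt@M[:3,3]+s["position"],Rt@M[:3,:3]@dc
def w_z(s,u,v,z):
    o,d=wray(s,u,v); return o+d*(z-o[2])/d[2]
def tri2(r1,r2):
    (o1,d1),(o2,d2)=r1,r2; k=np.linalg.lstsq(np.c_[d1,-d2],o2-o1,rcond=None)[0]
    a,b=o1+k[0]*d1,o2+k[1]*d2; return (a+b)/2,np.linalg.norm(a-b)
def wproj(s,P):
    c=eyes.camera_info("wrist"); M=np.array(c["tool_from_camera"]); Rt=R.from_quat(s["orientation"]).as_matrix()
    q=M[:3,:3].T@(Rt.T@(np.array(P)-s["position"])-M[:3,3]); th=np.arctan2(np.hypot(q[0],q[1]),q[2]); k=th/np.hypot(q[0],q[1])*c["fx"]
    return np.array([c["cx"]+k*q[0],c["cy"]+k*q[1]])
E
python3 - <<'E'
from h import *
import pickle
s,p,d=wrist(); pickle.dump((s,p,d),open("w1.pkl","wb")); print(s["position"],R.from_quat(s["orientation"]).as_matrix()[:,0],s["q"],s["t"])
u=wproj(s,[.4545,.332,.005]); print(u)
cv2.imwrite("pics/w1.png",cv2.resize(p[:,:,::-1],(800,600),interpolation=cv2.INTER_CUBIC))
E
```

```text
[0.45465112 0.33150687 0.20470497] [9.02779959e-01 4.30102331e-01 5.75200011e-04] [0.47508488 0.18056156 1.57390483 0.00187481 1.38649492 1.60093147] 2.5167
[276.99986244 184.66443254]
```

View pics/w1.png

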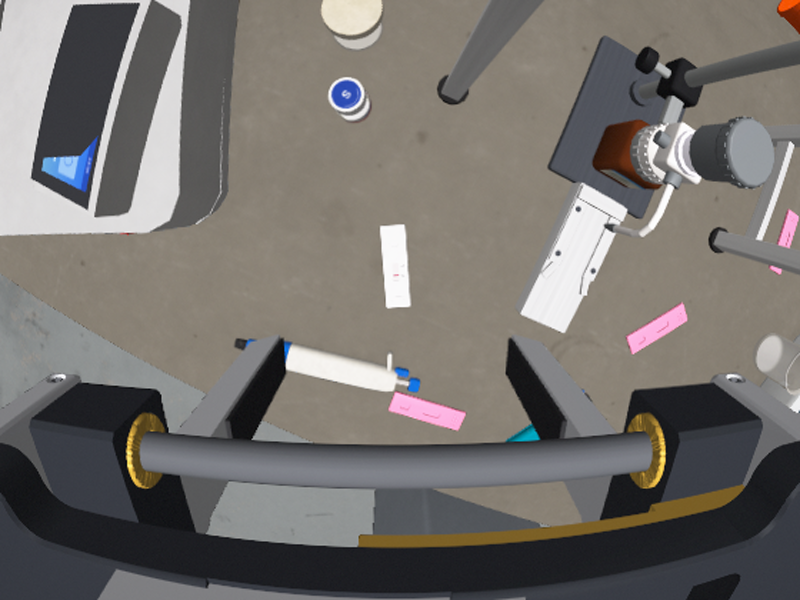

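The wrist view shows the cassette at (395,265), vial (347,97), holder (572,260), and the plunger cap at (745,150). Next is an enlargement for the well, plus the pose.

```bash
python3 - <<'E'
from h import *
import pickle
s,p,d=pickle.load(open("w1.pkl","rb"))
a=cv2.resize(p[150:222,256:296,::-1],(320,576),interpolation=cv2.INTER_CUBIC)
b=cv2.resize(p[115:240,350:455,::-1],(480,576),interpolation=cv2.INTER_CUBIC)
cv2.imwrite("pics/crop2.png",np.hstack([a,b]))
g=cv2.cvtColor(p,cv2.COLOR_RGB2GRAY); m=np.zeros_like(g); m[145:225,250:300]=(g[145:225,250:300]>165)*255
c=max(cv2.findContours(m,0,2)[0],key=cv2.contourArea); r=cv2.minAreaRect(c)
P=np.array([w_z(s,*q,.005) for q in cv2.boxPoints(r)]); print(r,np.round(P,4),P.mean(0))
e=P[2]-P[1] if np.linalg.norm(P[2]-P[1])>.05 else P[1]-P[0]; print(np.degrees(np.arctan2(e[1],e[0])),np.linalg.norm(P[1]-P[0]),np.linalg.norm(P[2]-P[1]))
# height of cassette from two views: triangulate centre wrist/top
print(tri2(wray(s,*r[0]),ray("top",220.65,253.69)), tri2(wray(s,*r[0]),ray("scene",246.8,302.9)))
E
```

```text
((276.6029357910156, 185.83822631835938), (57.90586471557617, 18.100374221801758), 85.60128784179688) [[0.4777 0.3581 0.005 ]
 [0.4882 0.3398 0.005 ]
 [0.4276 0.3046 0.005 ]
 [0.4165 0.3235 0.005 ]] [0.45249917 0.33151635 0.005     ]
-149.82407374682563 0.021123666309453018 0.07016236100208151
(array([0.45432976, 0.33202671, 0.01105837]), np.float64(0.0007530448904544064)) (array([0.4531426 , 0.33180222, 0.00582398]), np.float64(0.00016118581472765602))
```

View pics/crop2.png

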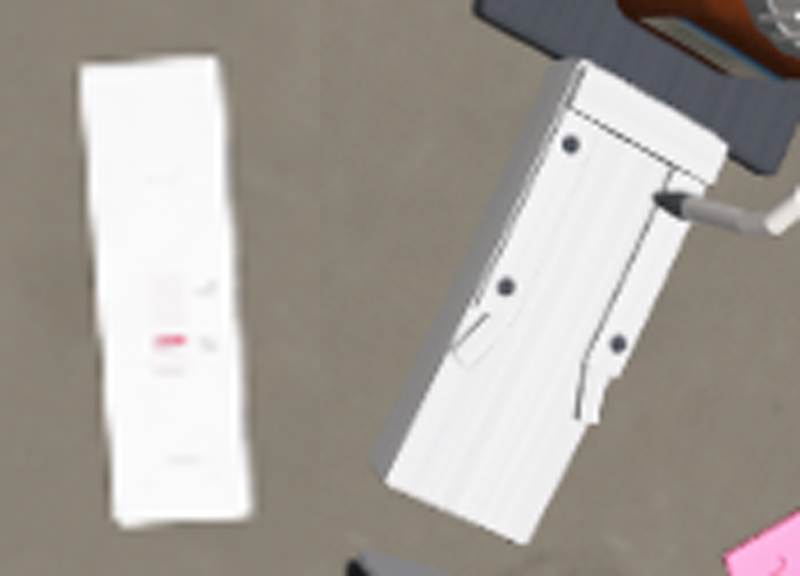

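The well isn't certain at this range (faint marks at crop (160,180) and (185,460)). I'll go lower, align, and look again with stretched contrast.

>>> move_arm:
  delta_rot:
    - [0, 0, -0.5]
    - [0, 0, -0.5]
    - [0, 0, 0]
    - [0, 0, 0]
    - [0, 0, 0]
    - [0, 0, 0]
    - [0, 0, 0]
  linear:
    - [0, 0, 1]
    - [0, 0, 1]
    - [0, 0, 1]
    - [0, 0, 1]
    - [0, 0, 1]
    - [0, 0, 0.6]
    - [0, 0, 0]
  gripper: [1, 1, 1, 1, 1, 1, 1]

```text
t: 3.15
position: [0.4506, 0.3243, 0.0611]
orientation: [0.966, 0.257, -0.005, 0.001]
contact_force: [-0.4, 0.1, -0.3]
gripper_width: 0.997
grip_force: 0.0
```

```bash
python3 - <<'E'
from h import *
import pickle
s,p,d=wrist(); pickle.dump((s,p,d),open("w2.pkl","wb"))
print(s["position"],R.from_quat(s["orientation"]).as_matrix()[:,0],s["t"])
u,v=wproj(s,[.453,.3317,.005]).astype(int); print(u,v)
c=p[max(v-75,0):v+75,u-45:u+45,::-1].astype(float)
k=np.clip((c-190)*255/65,0,255).astype(np.uint8)
cv2.imwrite("pics/crop3.png",cv2.resize(np.hstack([k,c.astype(np.uint8)]),None,fx=4,fy=4,interpolation=cv2.INTER_CUBIC))
g=cv2.cvtColor(p,cv2.COLOR_RGB2GRAY); m=np.zeros_like(g); m[v-70:v+70,u-40:u+40]=(g[v-70:v+70,u-40:u+40]>165)*255
c=max(cv2.findContours(m,0,2)[0],key=cv2.contourArea); r=cv2.minAreaRect(c)
P=np.array([w_z(s,*q,.005) for q in cv2.boxPoints(r)]); print(r,np.round(P,4),P.mean(0))
e=P[2]-P[1] if np.linalg.norm(P[2]-P[1])>.05 else P[1]-P[0]; print(np.degrees(np.arctan2(e[1],e[0])),np.linalg.norm(P[1]-P[0]),np.linalg.norm(P[2]-P[1]))
print(tri2(wray(s,*r[0]),ray("scene",246.8,302.9)))
E
```

```text
[0.45062858 0.32430643 0.0610715 ] [ 0.86789206  0.49665518 -0.0098491 ] 3.15
270 212
((270.0, 210.99996948242188), (27.999996185302734, 87.99998474121094), 0.0) [[0.4168 0.3244 0.005 ]
 [0.4775 0.3578 0.005 ]
 [0.4876 0.3402 0.005 ]
 [0.4278 0.3054 0.005 ]] [0.45244977 0.3319491  0.005     ]
28.838176966505515 0.06927619992175763 0.020365541307038472
(array([0.45359701, 0.33208509, 0.00523206]), np.float64(0.00105642029013163))
```

View pics/crop3.png

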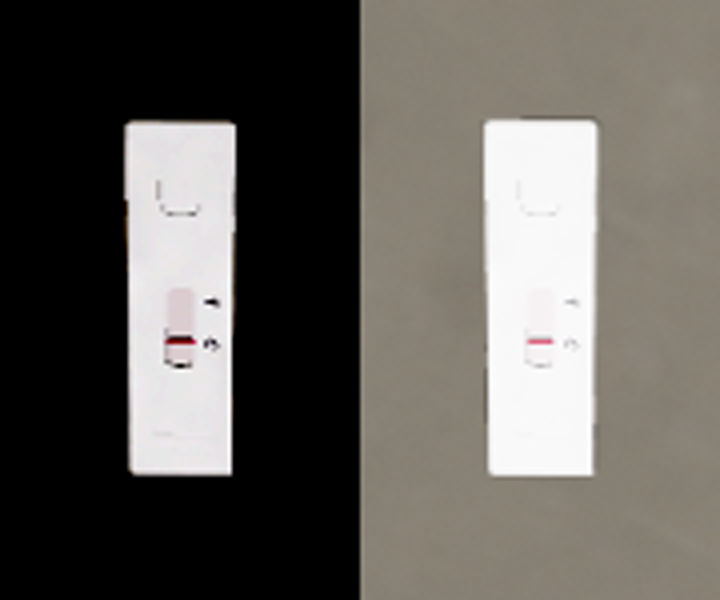

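The well (oval lip at crop (180,200)) is at the far end, towards tool +x, with ridges and the C line at the near end. Triangulated height is 5 mm, as it must be. I'm moving to the ridge end and down.

>>> move_arm:
  delta_rot:
    - [0, 0.12, 0]
    - [0, 0, 0]
    - [0, 0, 0]
    - [0, 0, 0]
    - [0, 0, 0]
    - [0, 0, 0]
  linear:
    - [-0.8, -0.22, 0]
    - [0, 0, 0.7]
    - [0, 0, 0.7]
    - [0, 0, 0.4]
    - [0, 0, 0.2]
    - [0, 0, 0]
  gripper: [0.4, 0.4, 0.4, 0.4, 0.4, 0.4]

```text
t: 3.7
position: [0.4346, 0.3221, 0.0152]
orientation: [0.966, 0.257, 0.004, -0.001]
contact_force: [0.7, -0.0, 0.3]
gripper_width: 0.61
grip_force: 0.0
```

```bash
python3 - <<'E'
from h import *
s=bot.read_state(); M=R.from_quat(s["orientation"]).as_matrix(); print(s["position"],M,s["contact_force"],s["gripper_width"])
print("in tool axes to target:",M.T@(np.array([.4304,.3190,.0015])-s["position"])/.025)
E
```

```text
[0.43464957 0.3220903  0.01522394] [[ 8.67566288e-01  4.97265451e-01  7.47041159e-03]
 [ 4.97247531e-01 -8.67598449e-01  4.22190768e-03]
 [ 8.58072634e-03  5.18589417e-05 -9.99963184e-01]] [ 0.67323715 -0.03562752  0.30524193] 0.6103981982199286
in tool axes to target: [-0.21364756  0.02269053  0.5471458 ]
```

>>> move_arm:
  delta_rot:
    - [0, 0, 0]
    - [0, 0, 0]
    - [0, 0, 0]
    - [0, 0, 0]
  linear:
    - [-0.2, 0, 0.25]
    - [0, 0, 0.2]
    - [0, 0, 0.08]
    - [0, 0, 0]
  gripper: [0.4, 0.4, 0.4, 0.4]

```text
t: 4.03
position: [0.4302, 0.3199, 0.0018]
orientation: [0.966, 0.257, 0.004, -0.001]
contact_force: [-0.0, -0.1, -0.2]
gripper_width: 0.4
grip_force: 0.0
```

>>> move_arm:
  delta_rot:
    - [0, 0, 0]
    - [0, 0, 0]
    - [0, 0, 0]
    - [0, 0, 0]
    - [0, 0, 0]
    - [0, 0, 0]
  linear:
    - [0, 0, 0]
    - [0, 0, 0]
    - [0, 0, 0]
    - [0, 0, 0]
    - [0, 0, 0]
    - [0, 0, 0]
  gripper: [0.1, 0.1, 0.1, 0.1, 0.1, 0.1]

```text
t: 4.53
position: [0.4309, 0.3203, 0.0025]
orientation: [0.966, 0.257, 0.005, -0.001]
contact_force: [0.0, 0.4, 1.3]
gripper_width: 0.202
grip_force: 30.0
```

Gripped (19 mm, 30 N). Lift, turn to the station's yaw, and hover in front of the holder for a close look.

>>> move_arm:
  delta_rot:
    - [0, 0, 0]
    - [0, 0, 1]
    - [0, 0, 1]
    - [0, 0, 1]
    - [0, 0, 1]
    - [0, 0, 1]
    - [0, 0, 1]
    - [0, 0, 0]
  linear:
    - [0, 0, -1]
    - [0, 0, -1]
    - [0, 0, -1]
    - [0, 0, -0.3]
    - [0, 0, 0]
    - [0, 0, 0]
    - [0, 0, 0]
    - [0, 0, 0]
  gripper: [0.1, 0.1, 0.1, 0.1, 0.1, 0.1, 0.1, 0.1]

```text
t: 5.2
position: [0.4297, 0.3196, 0.0847]
orientation: [1.0, 0.02, 0.004, -0.002]
contact_force: [-0.2, -0.5, 0.5]
gripper_width: 0.203
grip_force: 30.0
```

>>> move_arm:
  delta_rot:
    - [0, 0, 0]
    - [0, 0, 0]
    - [0, 0, 0]
    - [0, 0, 0]
    - [0, 0, 0]
    - [0, 0, 0]
  linear:
    - [0, 0.97, 0]
    - [0, 0.97, 0]
    - [0, 0.97, 0]
    - [0, 0.97, 0]
    - [0, 0.97, 0]
    - [0, 0, 0]
  gripper: [0.1, 0.1, 0.1, 0.1, 0.1, 0.1]

```text
t: 5.7
position: [0.4344, 0.1954, 0.0837]
orientation: [1.0, 0.02, 0.004, -0.001]
contact_force: [1.1, 0.0, 0.8]
gripper_width: 0.206
grip_force: 30.0
```

```bash
python3 - <<'E'
from h import *
import pickle
s,p,d=wrist(); pickle.dump((s,p,d),open("w3.pkl","wb"))
print(s["position"],R.from_quat(s["orientation"]).as_matrix(),s["t"],s["gripper_width"],s["q"])
cv2.imwrite("pics/w3.png",cv2.resize(p[40:350,150:450,::-1],(580,600),interpolation=cv2.INTER_CUBIC))
E
```

```text
[0.4344498  0.19543818 0.08371996] [[ 0.9991908   0.03957223  0.0071956 ]
 [ 0.03955155 -0.99921304  0.00299472]
 [ 0.00730845 -0.0027077  -0.99996963]] 5.7 0.2056828921830106 [2.39907670e-01 1.35246596e-01 1.90020299e+00 1.34664102e-03
 1.09844225e+00 1.77052309e+00]
```

View pics/w3.png

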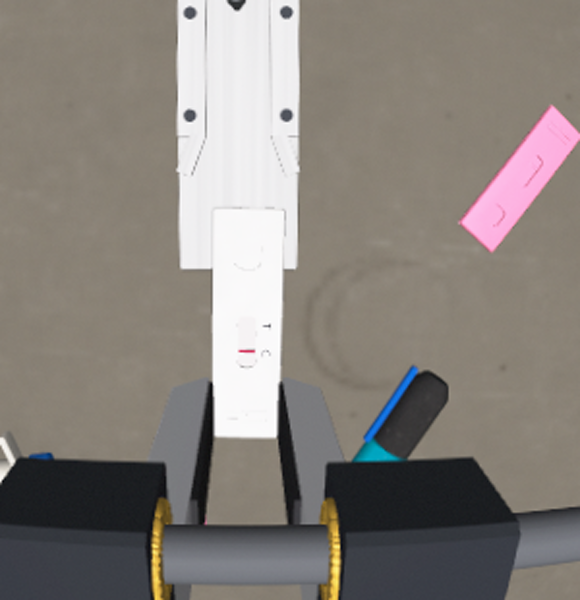

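The cassette is held well-end forward: far end at crop (248,209), near end (246,437). Holder front edge is at (238,268), rail inner edges at x≈206 and 271, and outlet tip at (236,5). Now turning these into positions.

```bash
python3 - <<'E'
from h import *
import pickle
s,p,d=pickle.load(open("w3.pkl","rb"))
f=lambda x,y:(150+x/1.9333,40+y/1.9355)
W=lambda x,y,z:np.round(w_z(s,*f(x,y),z),4)
print("front L/R",W(180,268,.022),W(297,268,.022))
L=[W(206.5,y,.026) for y in(20,130)];Rr=[W(271.5,y,.026) for y in(20,130)]; print("rails",L,Rr)
print("bar edges", [W(x,y,.022) for x,y in((180,250),(178,180),(297.5,250),(299,180))])
zc=s["position"][2]+.0025
print("cass far",W(213,209,zc),W(284,209,zc)," near",W(215,437,zc),W(278,437,zc))
print("screws",[W(x,y,.026) for x,y in((190,12),(190,115),(286,12),(286,115))])
print("depth", [ (k,d[int(f(*k)[1]),int(f(*k)[0])]) for k in((240,180),(248,300),(240,60))])
# floor height by two views: front corners in w1
s1,p1,d1=pickle.load(open("w1.pkl","rb"))
print(tri2(wray(s1,364.7,219.8),wray(s,*f(180,268))),tri2(wray(s1,394.8,233.3),wray(s,*f(297,268))))
# fine edges by gradient in full-res rows
g=cv2.cvtColor(p,cv2.COLOR_RGB2GRAY).astype(float)
for v in(60,80,100,140,160):
    r=g[v,235:310]; gr=np.diff(r); print(v,[(235+i+.5,int(gr[i])) for i in np.flatnonzero(abs(gr)>18)])
E
```

```text
front L/R [0.4647 0.2222 0.022 ] [0.4665 0.1767 0.022 ]
rails [array([0.5607, 0.2152, 0.026 ]), array([0.5182, 0.2134, 0.026 ])] [array([0.5616, 0.1909, 0.026 ]), array([0.5191, 0.1892, 0.026 ])]
bar edges [array([0.4718, 0.2224, 0.022 ]), array([0.4989, 0.2239, 0.022 ]), array([0.4736, 0.1769, 0.022 ]), array([0.5007, 0.1777, 0.022 ])]
cass far [0.4926 0.2069 0.0862] [0.4934 0.1869 0.0862]  near [0.4234 0.2043 0.0862] [0.4242 0.1849 0.0862]
screws [array([0.5638, 0.2215, 0.026 ]), array([0.5237, 0.2198, 0.026 ]), array([0.5651, 0.1856, 0.026 ]), array([0.5251, 0.184 , 0.026 ])]
depth [((240, 180), np.float32(0.2354637)), ((248, 300), np.float32(0.18105295)), ((240, 60), np.float32(0.22564806))]
(array([0.46529856, 0.22188595, 0.02551915]), np.float64(3.9568906658613595e-05)) (array([0.46663403, 0.17680693, 0.02335588]), np.float64(0.00021578153186782836))
60 [(np.float64(241.5), 122), (np.float64(255.5), -49), (np.float64(256.5), 52), (np.float64(288.5), -25), (np.float64(289.5), 22), (np.float64(303.5), -68), (np.float64(304.5), -40)]
80 [(np.float64(240.5), 32), (np.float64(241.5), 70), (np.float64(304.5), -94)]
100 [(np.float64(240.5), 44), (np.float64(241.5), 64), (np.float64(243.5), -19), (np.float64(244.5), -92), (np.float64(245.5), -44), (np.float64(250.5), 99), (np.float64(251.5), 49), (np.float64(255.5), -83), (np.float64(256.5), 81), (np.float64(293.5), -21), (np.float64(294.5), -92), (np.float64(295.5), -43), (np.float64(300.5), 104), (np.float64(301.5), 43), (np.float64(303.5), -60), (np.float64(304.5), -47)]
140 [(np.float64(242.5), 95), (np.float64(302.5), -19), (np.float64(303.5), -90)]
160 [(np.float64(241.5), 42), (np.float64(242.5), 56), (np.float64(296.5), -40), (np.float64(297.5), 38), (np.float64(303.5), -109)]
```

Station axis: y = 0.2022+0.042(x−0.54), yaw 2.4°, origin ≈(0.6235, 0.206). Rail spacing measured 24.3 mm and bar width 45.6 mm match the text, and front-corner height 23–25 mm agrees with 22 mm. Correct 3 mm sideways and 0.5°, then go down to just above floor level.

>>> move_arm:
  delta_rot:
    - [0, 0, -0.11]
    - [0, 0, 0]
    - [0, 0, 0]
    - [0, 0, 0]
    - [0, 0, 0]
  linear:
    - [0, -0.12, 0]
    - [0, 0, 0.8]
    - [0, 0, 0.8]
    - [0, 0, 0.5]
    - [0, 0, 0]
  gripper: [0.1, 0.1, 0.1, 0.1, 0.1]

```text
t: 6.17
position: [0.4324, 0.2025, 0.0289]
orientation: [1.0, 0.026, 0.001, -0.002]
contact_force: [-0.4, -0.2, -0.1]
gripper_width: 0.206
grip_force: 30.0
```

```bash
python3 - <<'E'
from h import *
import pickle
s,p,d=wrist(); pickle.dump((s,p,d),open("w4.pkl","wb"))
print(s["position"],R.from_quat(s["orientation"]).as_matrix(),s["t"])
M=R.from_quat(s["orientation"]).as_matrix()
for P in([.4656,.1995,.022],[.5615,.2034,.022]): print(wproj(s,P))
g=cv2.cvtColor(p,cv2.COLOR_RGB2GRAY).astype(float)
for v in range(60,230,10):
    r=g[v,230:320]; gr=np.diff(r); print(v,[(230+int(i),int(gr[i])) for i in np.flatnonzero(abs(gr)>18)])
E
```

```text
[0.43237269 0.20250267 0.02894677] [[ 0.99863396  0.05219114  0.00250984]
 [ 0.05218151 -0.99863053  0.00376173]
 [ 0.00270274 -0.00362562 -0.99998977]] 6.1667
[285.06949105 190.52189581]
[287.40063121  26.94043297]
60 [(245, 62), (246, 55), (264, -67), (265, 64), (307, -26), (309, 36)]
70 [(245, 101), (264, -81), (265, 78), (307, -37), (308, 43)]
80 [(245, 115), (264, -66), (265, 66), (307, -39), (308, 21), (309, 22)]
90 [(244, 29), (245, 70), (249, -33), (250, -98), (251, -26), (257, 124), (264, -50), (265, 55), (307, -24), (308, 31), (314, -85), (315, -55)]
100 [(244, 42), (245, 56), (264, -36), (265, 47), (307, -82), (308, 88)]
110 [(245, 98), (260, -28), (309, -27)]
120 [(245, 95), (256, -26), (258, 24), (313, -73), (314, 67)]
130 [(245, 69), (246, 32)]
140 [(245, 58), (246, 36)]
150 [(245, 55), (246, 48), (296, -52), (297, 45)]
160 [(245, 70), (246, 40), (296, -38), (297, 39)]
170 [(245, 87), (246, 27), (259, 19), (295, -20)]
180 [(245, 99), (246, 19), (259, 20), (295, -31)]
190 [(246, 52), (247, 51), (258, -50), (259, 56), (295, -36), (296, 20)]
200 [(259, 121), (295, -75), (296, -28)]
210 [(258, 33), (259, 78), (294, -48), (295, -64)]
220 [(259, 93), (281, 43), (294, -82), (295, -39)]
```

```bash
cat > ax.py <<'E'
from h import *
import sys
def rel(s,rails,cas,zc):
    A=[w_z(s,*q,.026) for q in rails]; C=[w_z(s,*q,zc) for q in cas]
    yr=np.polyfit([a[0] for a in A],[a[1] for a in A],1); yc=np.polyfit([a[0] for a in C],[a[1] for a in C],1)
    print("rail yaw",np.degrees(np.arctan(yr[0])),"cas yaw",np.degrees(np.arctan(yc[0])),"lateral offset cas-rail at x=.46,.495:",[np.polyval(yc,x)-np.polyval(yr,x) for x in(.46,.495)])
    print(np.round(A,4),np.round(C,4))
E
python3 - <<'E'
from ax import *
import pickle
s,p,d=pickle.load(open("w4.pkl","rb"))
rel(s,[(286.4,60),(286.2,70),(286.3,80),(286.2,90),(286.2,100)],[(277.5,170),(277.5,180),(277.2,190),(277.3,200),(276.9,210),(276.9,220)],.0315)
E
```

```text
rail yaw 2.8138693413239473 cas yaw 2.3137407990349477 lateral offset cas-rail at x=.46,.495: [np.float64(0.004759000844331895), np.float64(0.004452875211559654)]
[[0.5405 0.203  0.026 ]
 [0.5347 0.2028 0.026 ]
 [0.529  0.2025 0.026 ]
 [0.5233 0.2022 0.026 ]
 [0.5177 0.2019 0.026 ]] [[0.4788 0.2046 0.0315]
 [0.4732 0.2043 0.0315]
 [0.4676 0.2042 0.0315]
 [0.4619 0.2038 0.0315]
 [0.4561 0.2038 0.0315]
 [0.4503 0.2034 0.0315]]
```

>>> move_arm:
  delta_rot:
    - [0, 0, 0]
    - [0, 0, 0]
  linear:
    - [0, 0.18, 0.1]
    - [0, 0, 0]
  gripper: [0.1, 0.1]

```text
t: 6.38
position: [0.4361, 0.1976, 0.0297]
orientation: [1.0, 0.025, 0.005, -0.002]
contact_force: [-0.1, 0.2, 0.5]
gripper_width: 0.205
grip_force: 30.0
```

```bash
python3 - <<'E'
from h import *
import pickle
s,p,d=wrist(); pickle.dump((s,p,d),open("w5.pkl","wb"))
print(s["position"],R.from_quat(s["orientation"]).as_matrix()[:,0],s["t"],s["contact_force"])
g=cv2.cvtColor(p,cv2.COLOR_RGB2GRAY).astype(float)
for v in list(range(40,121,10))+list(range(140,230,10)):
    r=g[v,230:320]; gr=np.diff(r); print(v,[(230+int(i),int(gr[i])) for i in np.flatnonzero(abs(gr)>18)])
E
```

```text
[0.43606039 0.19762696 0.02969497] [0.99866388 0.0507242  0.00987512] 6.3833 [-0.12803234  0.21003233  0.48254302]
40 [(237, 82), (255, -64), (256, 51), (298, -63), (299, 70), (317, -92)]
50 [(237, 103), (255, -100), (256, 103), (298, -46), (299, 40), (317, -41), (318, -68)]
60 [(236, 92), (237, 19), (255, -67), (256, 75), (317, -96)]
70 [(236, 83), (237, 28), (254, -25), (255, -28), (256, 53), (298, -35), (299, 47), (317, -50), (318, -58)]
80 [(236, 63), (237, 36), (254, -48), (255, 21), (256, 26), (298, -91), (299, 94), (317, -90)]
90 [(236, 112), (243, -69), (245, 32), (246, 26), (254, -60), (255, 49), (299, 19), (317, -87), (318, -25)]
100 [(236, 114), (254, -70), (255, 66), (297, -29), (298, 23), (316, -24), (317, -72)]
110 [(236, 60), (237, 50), (253, -19), (255, 31), (315, -33), (316, -70)]
120 [(236, 76), (237, 30), (250, -88), (251, 85), (301, -23), (303, 32), (316, -97)]
140 [(237, 110), (315, -43), (316, -70)]
150 [(236, 23), (237, 91), (296, -52), (297, 44), (315, -53), (316, -35)]
160 [(236, 52), (237, 59), (296, -38), (297, 38), (314, -20), (315, -100)]
170 [(236, 54), (237, 50), (295, -21), (315, -92)]
180 [(236, 31), (237, 58), (295, -32), (314, -73), (315, -20)]
190 [(237, 78), (238, 29), (258, -44), (259, 42), (295, -29), (296, 20), (314, -122), (315, 19)]
200 [(259, 121), (295, -75), (296, -28)]
210 [(258, 32), (259, 78), (294, -48), (295, -65)]
220 [(259, 91), (281, 43), (294, -84), (295, -39)]
```

```bash
python3 - <<'E'
from ax import *
import pickle
s,p,d=pickle.load(open("w5.pkl","rb"))
rel(s,[(277.3,40),(277.2,50),(276.8,80),(276.4,90),(276,100)],[(277.3,190),(277.3,200),(277,210),(277,220)],.032)
for i in range(4):
    s=bot.read_state(); print(s["t"],s["position"],R.from_quat(s["orientation"]).as_matrix()[:,0]); eyes.grab_frame("wrist")
# cassette far end row and holder front edge row
g=cv2.cvtColor(p,cv2.COLOR_RGB2GRAY).astype(int)
for u in(270,277,284): print(u,[(v,g[v,u]) for v in range(128,150)])
for u in(245,250,305): print(u,[(v,g[v,u]) for v in range(180,205)])
E
```

```text
rail yaw 1.8563729808554796 cas yaw 2.315083507701538 lateral offset cas-rail at x=.46,.495: [np.float64(-0.0017245454926317905), np.float64(-0.0014439620193426872)]
[[0.5562 0.2036 0.026 ]
 [0.5502 0.2034 0.026 ]
 [0.5326 0.2027 0.026 ]
 [0.5269 0.2026 0.026 ]
 [0.5212 0.2025 0.026 ]] [[0.4712 0.1992 0.032 ]
 [0.4655 0.1989 0.032 ]
 [0.4597 0.1988 0.032 ]
 [0.4538 0.1985 0.032 ]]
6.4333 [0.43616485 0.19765941 0.02989046] [0.99869531 0.05005031 0.01013109]
6.4833 [0.4362413  0.1976538  0.02999893] [0.9987041  0.04982039 0.01039494]
6.5333 [0.43624567 0.19760984 0.03001743] [0.99871246 0.04964721 0.01042045]
6.5833 [0.43616734 0.19752168 0.02995554] [0.99871891 0.04954686 0.01027824]
270 [(128, np.int64(235)), (129, np.int64(235)), (130, np.int64(236)), (131, np.int64(236)), (132, np.int64(235)), (133, np.int64(236)), (134, np.int64(235)), (135, np.int64(234)), (136, np.int64(236)), (137, np.int64(235)), (138, np.int64(235)), (139, np.int64(235)), (140, np.int64(235)), (141, np.int64(235)), (142, np.int64(235)), (143, np.int64(235)), (144, np.int64(235)), (145, np.int64(235)), (146, n
[... 2023 characters left out ...]
.int64(130)), (199, np.int64(132)), (200, np.int64(130)), (201, np.int64(132)), (202, np.int64(131)), (203, np.int64(131)), (204, np.int64(129))]
305 [(180, np.int64(237)), (181, np.int64(237)), (182, np.int64(237)), (183, np.int64(237)), (184, np.int64(236)), (185, np.int64(236)), (186, np.int64(236)), (187, np.int64(236)), (188, np.int64(236)), (189, np.int64(237)), (190, np.int64(237)), (191, np.int64(237)), (192, np.int64(237)), (193, np.int64(237)), (194, np.int64(237)), (195, np.int64(237)), (196, np.int64(223)), (197, np.int64(111)), (198, np.int64(129)), (199, np.int64(130)), (200, np.int64(131)), (201, np.int64(131)), (202, np.int64(130)), (203, np.int64(129)), (204, np.int64(128))]
```

Aligned within about 1 mm now. Lower to the floor and slide into the mouth.

>>> move_arm:
  delta_rot:
    - [0, 0, 0]
    - [0, 0, 0]
    - [0, 0, 0]
    - [0, 0, 0]
    - [0, 0, 0]
  linear:
    - [0, -0.03, 0.17]
    - [0.3, 0, 0]
    - [0.4, 0, 0]
    - [0.4, 0, 0]
    - [0, 0, 0]
  gripper: [0.1, 0.1, 0.1, 0.1, 0.1]

```text
t: 7.05
position: [0.4664, 0.1997, 0.0258]
orientation: [1.0, 0.024, 0.006, -0.003]
contact_force: [0.6, 0.5, -0.1]
gripper_width: 0.204
grip_force: 30.0
```

```bash
python3 - <<'E'
from h import *
import pickle
s,p,d=wrist(); pickle.dump((s,p,d),open("w6.pkl","wb"))
print(s["position"],R.from_quat(s["orientation"]).as_matrix()[:,0],s["t"],s["contact_force"])
cv2.imwrite("pics/w6.png",cv2.resize(p[0:260,190:370,::-1],(415,600),interpolation=cv2.INTER_CUBIC))
E
```

```text
[0.46642325 0.19968184 0.02584408] [0.99873157 0.04880743 0.01237258] 7.05 [ 0.57429353  0.52256094 -0.06097932]
```

View pics/w6.png

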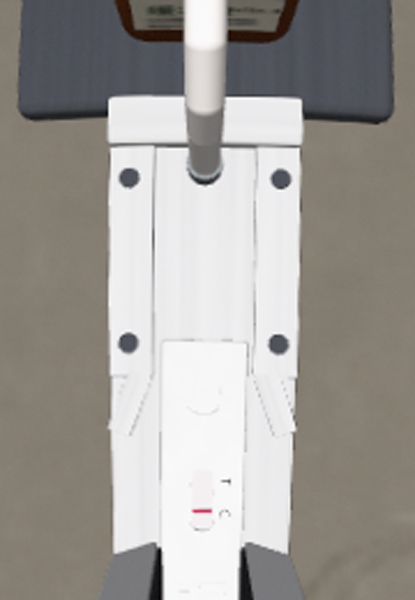

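The cassette is in the mouth, centred between the rails (cassette edges 161–246, rails 154–253), with the end stop at y≈148 about 47 mm further. I'm sliding on until the fingers are just short of the flare, then releasing.

>>> move_arm:
  delta_rot:
    - [0, 0, 0]
    - [0, 0, 0]
    - [0, 0, 0]
    - [0, 0, 0]
    - [0, 0, 0]
  linear:
    - [0.4, 0, 0]
    - [0.4, 0, 0]
    - [0.2, 0, 0.02]
    - [0, 0, 0.04]
    - [0, 0, 0]
  gripper: [0.1, 0.1, 0.1, 0.1, 0.1]

```text
t: 7.52
position: [0.4895, 0.2009, 0.0244]
orientation: [1.0, 0.025, 0.006, -0.002]
contact_force: [1.9, 0.0, 1.8]
gripper_width: 0.204
grip_force: 30.0
```

>>> move_arm:
  delta_rot:
    - [0, 0, 0]
    - [0, 0, 0]
    - [0, 0, 0]
  linear:
    - [0, 0, 0]
    - [0, 0, 0]
    - [0, 0, 0]
  gripper: [0.3, 0.3, 0.3]

```text
t: 7.77
position: [0.4867, 0.2006, 0.0233]
orientation: [1.0, 0.025, 0.003, -0.002]
contact_force: [-1.7, -0.2, 0.1]
gripper_width: 0.301
grip_force: 0.0
```

>>> move_arm:
  delta_rot:
    - [0, 0, 0]
    - [0, 0, 0]
    - [0, 0, 0]
    - [0, 0, 0]
    - [0, 0, 0]
    - [0, 0, 0]
    - [0, 0, 0]
    - [0, 0, 0]
  linear:
    - [-0.5, 0, -0.04]
    - [-0.5, 0, 0]
    - [-0.4, 0, 0]
    - [0, 0, 0]
    - [0, 0, 0]
    - [0, 0, 0]
    - [0, 0, 0]
    - [0, 0, 0]
  gripper: [0.3, 0.3, 0.3, 0, 0, 0, 0, 0]

```text
t: 8.43
position: [0.4536, 0.199, 0.0247]
orientation: [1.0, 0.025, 0.005, -0.002]
contact_force: [-0.5, 0.2, -1.0]
gripper_width: 0.01
grip_force: 0.0
```

```bash
python3 - <<'E'
from h import *
import pickle
s,p,d=wrist(); pickle.dump((s,p,d),open("w7.pkl","wb"))
print(s["position"],R.from_quat(s["orientation"]).as_matrix()[:,0],s["t"],s["contact_force"],s["gripper_width"])
cv2.imwrite("pics/w7.png",cv2.resize(p[0:260,190:370,::-1],(415,600),interpolation=cv2.INTER_CUBIC))
E
```

```text
[0.4536477  0.19901339 0.02470246] [0.99873635 0.04937529 0.00936885] 8.4333 [-0.45010497  0.21282786 -1.01122496] 0.009713836210572806
```

View pics/w7.png

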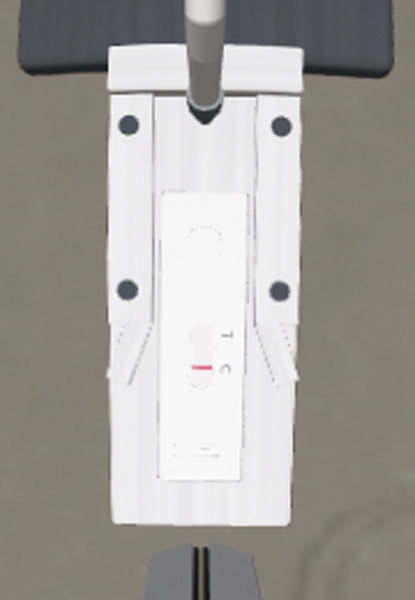

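The cassette is flat between the rails: far end at y 192, stop at y≈96, near end at y 480. Shut fingers are behind it (front at y≈545). Computing the push distance.

```bash
python3 - <<'E'
from h import *
import pickle
s,p,d=pickle.load(open("w7.pkl","rb"))
W=lambda x,y,z:np.round(w_z(s,190+x/2.3056,y/2.3077,z),4)
print("near",W(201,480,.027),"far",W(204,192,.027),"stop",W(204,96,.022),W(204,93,.029),"front",W(200,524,.022),"outlet",W(204,115,.06))
E
```

```text
near [0.4784 0.2001 0.027 ] far [0.5476 0.2029 0.027 ] stop [0.5725 0.2041 0.022 ] [0.5714 0.2041 0.029 ] front [0.4656 0.1997 0.022 ] outlet [0.5585 0.2035 0.06  ]
```

>>> move_arm:
  delta_rot:
    - [0, 0, 0]
    - [0, 0, 0]
    - [0, 0, 0]
    - [0, 0, 0]
    - [0, 0, 0]
    - [0, 0, 0]
  linear:
    - [0.4, 0, 0]
    - [0.3, 0, 0]
    - [0.3, 0, 0]
    - [0.2, 0, 0]
    - [0.2, 0, 0]
    - [0, 0, 0]
  gripper: [0, 0, 0, 0, 0, 0]

```text
t: 8.98
position: [0.4894, 0.2007, 0.025]
orientation: [1.0, 0.025, 0.005, -0.002]
contact_force: [0.0, 0.2, -0.1]
gripper_width: 0.003
grip_force: 0.0
```

>>> move_arm:
  delta_rot:
    - [0, 0, 0]
    - [0, 0, 0]
    - [0, 0, 0]
  linear:
    - [0.08, 0, 0]
    - [0.08, 0, 0]
    - [0, 0, 0]
  gripper: [0, 0, 0]

```text
t: 9.23
position: [0.492, 0.2009, 0.0248]
orientation: [1.0, 0.025, 0.004, -0.002]
contact_force: [1.2, -0.1, 0.3]
gripper_width: 0.005
grip_force: 0.0
```

>>> move_arm:
  delta_rot:
    - [0, 0, 0]
    - [0, 0, 0]
  linear:
    - [0.08, 0, 0]
    - [0, 0, 0]
  gripper: [0, 0]

```text
t: 9.4
position: [0.494, 0.201, 0.0249]
orientation: [1.0, 0.025, 0.004, -0.002]
contact_force: [-0.4, -1.1, -1.2]
gripper_width: 0.004
grip_force: 0.0
```

>>> move_arm:
  delta_rot:
    - [0, 0, 0]
    - [0, 0, 0]
  linear:
    - [0.06, 0, 0]
    - [0, 0, 0]
  gripper: [0, 0]

```text
t: 9.57
position: [0.4945, 0.201, 0.0247]
orientation: [1.0, 0.025, 0.003, -0.002]
contact_force: [-1.5, 0.5, 2.6]
gripper_width: 0.003
grip_force: 0.9
```

```bash
python3 - <<'E'
from h import *
import pickle
s,p,d=wrist(); pickle.dump((s,p,d),open("w8.pkl","wb"))
print(s["position"],s["t"],s["contact_force"])
cv2.imwrite("pics/w8.png",cv2.resize(p[0:150,190:370,::-1],(720,600),interpolation=cv2.INTER_CUBIC))
E
```

```text
[0.49448915 0.20102065 0.02468829] 9.5667 [-1.46170363  0.46448574  2.62478972]
```

View pics/w8.png

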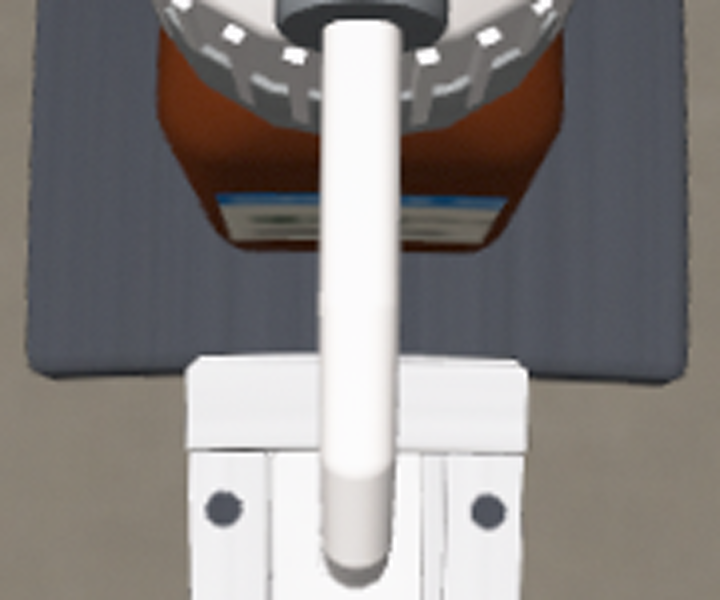

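The cassette (x 270–420) reaches the stop line at y≈452 with no visible gap. One more light nudge will confirm it's seated by force.

>>> move_arm:
  delta_rot:
    - [0, 0, 0]
    - [0, 0, 0]
  linear:
    - [0.05, 0, 0]
    - [0, 0, 0]
  gripper: [0, 0]

```text
t: 9.78
position: [0.4947, 0.201, 0.0245]
orientation: [1.0, 0.025, 0.002, -0.002]
contact_force: [-5.4, 0.0, 3.7]
gripper_width: 0.005
grip_force: 2.5
```

>>> move_arm:
  delta_rot:
    - [0, 0, 0]
    - [0, 0, 0]
  linear:
    - [0.05, 0, 0]
    - [0, 0, 0]
  gripper: [0, 0]

```text
t: 9.95
position: [0.4948, 0.201, 0.0242]
orientation: [1.0, 0.025, 0.001, -0.002]
contact_force: [-7.3, -0.1, 4.7]
gripper_width: 0.007
grip_force: 3.4
```

Seated: position stalls with force rising to 7 N. Back off, check, and estimate the cap height from the views already taken.

>>> move_arm:
  delta_rot:
    - [0, 0, 0]
    - [0, 0, 0]
    - [0, 0, 0]
    - [0, 0, 0]
    - [0, 0, 0]
    - [0, 0, 0]
  linear:
    - [-0.6, 0, 0]
    - [-0.8, 0, 0]
    - [-0.8, 0, -0.6]
    - [-0.8, 0, -0.8]
    - [0, 0, -0.6]
    - [0, 0, 0]
  gripper: [0, 0, 0, 0, 0, 0]

```text
t: 10.45
position: [0.4249, 0.198, 0.0773]
orientation: [1.0, 0.025, 0.008, -0.003]
contact_force: [0.9, -0.2, 0.7]
gripper_width: 0.006
grip_force: 0.0
```

```bash
python3 - <<'E'
from h import *
import pickle
s,p,d=wrist(); pickle.dump((s,p,d),open("w9.pkl","wb"))
print(s["position"],R.from_quat(s["orientation"]).as_matrix()[:,0],s["t"])
g=cv2.cvtColor(p,cv2.COLOR_RGB2GRAY).astype(int); hsv=cv2.cvtColor(p,cv2.COLOR_RGB2HSV)
u,v=wproj(s,[.503,.2007,.024]); u2,v2=wproj(s,[.4656,.1995,.022]); print("pred near/front",u,v,u2,v2)
for uu in(u-5,u,u+5):
    col=g[:,int(round(uu))]; dd=np.diff(col); print([(i,dd[i]) for i in range(int(v)-25,int(v2)+6) if abs(dd[i])>6])
# red C line
m=(hsv[:,:,1]>60)&((hsv[:,:,0]>165)|(hsv[:,:,0]<6)); m[:, :int(u)-25]=0; m[:,int(u)+25:]=0; m[int(v2):]=0;m[:int(v)-70]=0
ys,xs=np.nonzero(m); print("C line",xs.mean() if len(xs) else None,ys.mean() if len(ys) else None,len(xs)); 
if len(xs): print(w_z(s,xs.mean(),ys.mean(),.0265))
for i in range(int(v)-40,int(v)+12,8):
    r=g[i,int(u)-40:int(u)+40]; gr=np.diff(r); print(i,[(int(u)-40+int(k),int(gr[k])) for k in np.flatnonzero(abs(gr)>12)])
# cap top: wrist w1 vs scene
s1,p1,d1=pickle.load(open("w1.pkl","rb"))
print("cap",tri2(wray(s1,524.5,106.4),ray("scene",259.6,199.3)))
S=np.load("scene0.npz"); print("scene depth cap",[pdepth("scene",x,y,S["d"]).round(4) for x,y in((259,199),(257,199),(262,200))])
E
```

```text
[0.4248962  0.19804509 0.07728728] [0.99860602 0.05023606 0.01619746] 10.45
pred near/front 279.15149361207017 116.05837158795347 278.11565962090106 167.62922940684967
[(109, np.int64(7)), (115, np.int64(-17)), (117, np.int64(10)), (166, np.int64(-10)), (167, np.int64(-81)), (168, np.int64(-20))]
[(109, np.int64(7)), (115, np.int64(-17)), (117, np.int64(11)), (166, np.int64(-10)), (167, np.int64(-77)), (168, np.int64(-26))]
[(115, np.int64(-17)), (117, np.int64(12)), (166, np.int64(-9)), (167, np.int64(-71)), (168, np.int64(-31))]
C line 278.0 78.0 7
[0.53015377 0.2029109  0.0265    ]
76 [(246, 111), (261, -23), (263, 32), (291, -39), (292, 15), (295, -27), (296, 30), (310, -75), (311, -34)]
84 [(245, 18), (246, 84), (249, -33), (250, -107), (251, -14), (255, 90), (256, 49), (261, -27), (262, 16), (263, 24), (291, -19), (300, -14), (301, -96), (302, -46), (305, 22), (306, 76), (307, 49), (310, -47), (311, -64)]
92 [(245, 39), (246, 62), (261, -26), (263, 29), (310, -53), (311, -48)]
100 [(246, 94), (247, 24), (259, -44), (260, 43), (262, -13), (263, 28), (295, -19), (297, 14), (310, -95)]
108 [(245, -16), (246, 115), (256, -65), (257, 56), (263, 16), (291, -16), (298, -21), (300, 17), (308, -24), (309, -35), (310, -55)]
116 [(246, 104), (253, -96), (254, 85), (292, 18), (301, -18), (303, 19), (309, -13), (310, -71), (311, -20)]
124 [(246, 112), (309, -58), (310, -56)]
cap (array([0.62351939, 0.20452131, 0.18400346]), np.float64(0.0019555778513196415))
scene depth cap [array([0.6203, 0.2073, 0.1897]), array([0.6233, 0.2118, 0.1892]), array([0.6168, 0.2001, 0.1858])]
```

The cassette's near end is at row 116, as predicted for fully home. Cap estimated at (0.623, 0.206, ~0.187). Raise clear and tilt the tool.

>>> move_arm:
  delta_rot:
    - [0, 0, 0]
    - [0, 0, 0]
    - [0, 0, 0]
    - [0, 0, 0]
    - [0, 0, 0]
    - [0, 0, 0]
    - [0, 0, 0]
    - [0, 0, 0]
  linear:
    - [0, 0, -1]
    - [0, 0, -1]
    - [0, 0, -1]
    - [0, 0, -1]
    - [0, 0, -1]
    - [0, 0, -1]
    - [0, 0, -0.5]
    - [0, 0, 0]
  gripper: [0, 0, 0, 0, 0, 0, 0, 0]

```text
t: 11.17
position: [0.4243, 0.197, 0.2397]
orientation: [1.0, 0.025, 0.008, -0.003]
contact_force: [-0.1, -0.4, -0.1]
gripper_width: 0.005
grip_force: 0.0
```

>>> move_arm:
  delta_rot:
    - [0, 0.8, 0]
    - [0, 0.8, 0]
    - [0, 0.8, 0]
    - [0, 0.8, 0]
    - [0, 0.8, 0]
    - [0, 0.8, 0]
    - [0, 0.8, 0]
    - [0, 0.8, 0]
    - [0, 0.8, 0]
    - [0, 0.8, 0]
    - [0, 0.8, 0]
    - [0, 0.6, 0]
  linear:
    - [0, 0, 0]
    - [0, 0, 0]
    - [0, 0, 0]
    - [0, 0, 0]
    - [0, 0, 0]
    - [0, 0, 0]
    - [0, 0, 0]
    - [0, 0, 0]
    - [0, 0, 0]
    - [0, 0, 0]
    - [0, 0, 0]
    - [0, 0, 0]
  gripper: [0, 0, 0, 0, 0, 0, 0, 0, 0, 0, 0, 0]

```text
t: 12.17
position: [0.42, 0.1962, 0.2339]
orientation: [0.928, 0.023, 0.371, -0.011]
contact_force: [-0.4, 0.2, -0.3]
gripper_width: 0.006
grip_force: 0.0
```

```bash
cat > go.py <<'E'
from h import *
import sys
T=np.array(list(map(float,sys.argv[1:4])))
for i in range(2): eyes.grab_frame("wrist")
s=bot.read_state(); M=R.from_quat(s["orientation"]).as_matrix()
print(s["t"],s["position"],"x",M[:,0],"z",M[:,2],"tilt",np.degrees(np.arccos(-M[2,2])),"F",s["contact_force"]); print("units",M.T@(T-s["position"])/.025,"1mm down",M.T@[0,0,-.04])
E
python3 go.py .55 .203 .215
```

```text
12.2667 [0.4185183  0.19590174 0.23212499] x [0.72764694 0.0362054  0.68499569] z [ 0.68402868  0.03642649 -0.72854504] tilt 43.23544211474083 F [ 0.77050611  0.08105455 -0.42383489]
units [ 3.36794827 -0.01240934  4.10688593] 1mm down [-2.73998277e-02  6.96035781e-05  2.91418016e-02]
```

>>> move_arm:
  delta_rot:
    - [0, 0, 0]
    - [0, 0, 0]
    - [0, 0, 0]
    - [0, 0, 0]
    - [0, 0, 0]
    - [0, 0, 0]
  linear:
    - [0.67, 0, 0.82]
    - [0.67, 0, 0.82]
    - [0.67, 0, 0.82]
    - [0.67, 0, 0.82]
    - [0.67, 0, 0.82]
    - [0, 0, 0]
  gripper: [0, 0, 0, 0, 0, 0]

```text
t: 12.77
position: [0.5563, 0.2024, 0.2192]
orientation: [0.929, 0.021, 0.37, -0.011]
contact_force: [-0.1, -0.8, -0.5]
gripper_width: 0.006
grip_force: 0.0
```

```bash
python3 go.py .626 .206 .215
```

```text
12.8667 [0.55292658 0.20234132 0.21863012] x [0.72606568 0.03236714 0.68686316] z [ 0.68594302  0.03573792 -0.72677711] tilt 43.383115804350595 F [ 0.03452917  0.61270425 -0.12854661]
units [ 2.02724515 -0.00512521  2.1157298 ] 1mm down [-0.02747453  0.00014984  0.02907108]
```

>>> move_arm:
  delta_rot:
    - [0, 0, 0]
    - [0, 0, 0]
    - [0, 0, 0]
    - [0, 0, 0]
    - [0, 0, 0]
  linear:
    - [0.52, 0, 0.51]
    - [0.52, 0, 0.51]
    - [0.52, 0, 0.51]
    - [0.5, 0, 0.5]
    - [0, 0, 0]
  gripper: [0, 0, 0, 0, 0]

```text
t: 13.28
position: [0.6261, 0.2067, 0.2198]
orientation: [0.928, 0.022, 0.372, -0.011]
contact_force: [-0.4, 0.6, -0.4]
gripper_width: 0.004
grip_force: 0.0
```

```bash
python3 go.py .627 .206 .197; python3 - <<'E'
from h import *
import pickle
s,p,d=wrist(); pickle.dump((s,p,d),open("w10.pkl","wb"))
u,v=wproj(s,s["position"]); print(u,v,"cap ctr pred",wproj(s,[.6235,.206,.188]))
hsv=cv2.cvtColor(p,cv2.COLOR_RGB2HSV)
for k in range(int(v)-40,int(v)+60,8): print(k,[tuple(p[k,c]) for c in range(int(u)-40,int(u)+41,20)])
E
```

```text
13.3833 [0.62365537 0.20655428 0.21848028] x [0.72464026 0.03304818 0.68833445] z [ 0.68734512  0.03712883 -0.72538137] tilt 43.49941731614214 F [-1.20680077  0.36688064  0.09491784]
units [-0.49521107  0.03236993  0.71438915] 1mm down [-0.02753338  0.00016758  0.02901525]
277.10413234770607 247.4824425921468 cap ctr pred [278.02252367 264.18347841]
207 [(np.uint8(116), np.uint8(110), np.uint8(101)), (np.uint8(118), np.uint8(110), np.uint8(100)), (np.uint8(81), np.uint8(82), np.uint8(83)), (np.uint8(117), np.uint8(109), np.uint8(99)), (np.uint8(117), np.uint8(111), np.uint8(101))]
215 [(np.uint8(115), np.uint8(108), np.uint8(99)), (np.uint8(120), np.uint8(113), np.uint8(102)), (np.uint8(82), np.uint8(82), np.uint8(82)), (np.uint8(117), np.uint8(109), np.uint8(99)), (np.uint8(118), np.uint8(111), np.uint8(100))]
223 [(np.uint8(116), np.uint8(109), np.uint8(100)), (np.uint8(116), np.uint8(109), np.uint8(100)), (np.uint8(82), np.uint8(82), np.uint8(82)), (np.uint8(112), np.uint8(105), np.uint8(95)), (np.uint8(118), np.uint8(110), np.uint8(101))]
231 [(np.uint8(118), np.uint8(110), np.ui
[... 1566 characters left out ...]
t8(47), np.uint8(53))]
287 [(np.uint8(37), np.uint8(40), np.uint8(45)), (np.uint8(38), np.uint8(40), np.uint8(46)), (np.uint8(89), np.uint8(91), np.uint8(94)), (np.uint8(38), np.uint8(40), np.uint8(44)), (np.uint8(39), np.uint8(41), np.uint8(45))]
295 [(np.uint8(36), np.uint8(38), np.uint8(43)), (np.uint8(38), np.uint8(40), np.uint8(45)), (np.uint8(47), np.uint8(46), np.uint8(48)), (np.uint8(37), np.uint8(39), np.uint8(44)), (np.uint8(37), np.uint8(39), np.uint8(44))]
303 [(np.uint8(37), np.uint8(39), np.uint8(44)), (np.uint8(38), np.uint8(40), np.uint8(46)), (np.uint8(145), np.uint8(143), np.uint8(147)), (np.uint8(38), np.uint8(38), np.uint8(44)), (np.uint8(39), np.uint8(40), np.uint8(45))]
```

```bash
python3 - <<'E'
from h import *
import pickle
s,p,d=pickle.load(open("w10.pkl","rb"))
m=((abs(p[:,:,0].astype(int)-177)<14)&(np.ptp(p.astype(int),axis=2)<10)); m[:225]=0;m[300:]=0;m[:,:230]=0;m[:,325:]=0
for v in range(232,285,3):
    x=np.flatnonzero(m[v]); print(v,(x[0],x[-1],len(x)) if len(x) else 0)
print("depth",d[255,257],d[255,297])
c=eyes.camera_info("wrist")
for u,v in((257,255),(297,255),(257,270),(297,245)):
    o,r=wray(s,u,v); M=np.array(c["tool_from_camera"]); zc=R.from_quat(s["orientation"]).as_matrix()@M[:3,2]
    print(o+r*d[v,u]/(r@zc))
for z in(.186,.19,.195): print(z, w_z(s,277,240,z),w_z(s,277,278,z))
E
```

```text
232 0
235 (np.int64(271), np.int64(281), 4)
238 (np.int64(262), np.int64(291), 23)
241 (np.int64(255), np.int64(298), 36)
244 (np.int64(255), np.int64(298), 36)
247 (np.int64(255), np.int64(299), 37)
250 (np.int64(254), np.int64(299), 38)
253 (np.int64(254), np.int64(300), 39)
256 (np.int64(253), np.int64(301), 41)
259 (np.int64(252), np.int64(301), 42)
262 (np.int64(252), np.int64(302), 43)
265 (np.int64(251), np.int64(302), 44)
268 (np.int64(251), np.int64(303), 44)
271 (np.int64(250), np.int64(303), 45)
274 (np.int64(249), np.int64(304), 47)
277 (np.int64(249), np.int64(304), 48)
280 (np.int64(282), np.int64(282), 1)
283 (np.int64(282), np.int64(282), 1)
depth 0.16077986 0.15962732
[0.60805691 0.21573911 0.24630574]
[0.60865486 0.19586276 0.24732547]
[0.59619331 0.21410512 0.25901304]
[0.61892897 0.19548271 0.23530402]
0.186 [0.64224722 0.2076443  0.186     ] [0.61421586 0.20623602 0.186     ]
0.19 [0.6405534  0.20754761 0.19      ] [0.61304911 0.20616582 0.19      ]
0.195 [0.63843611 0.20742676 0.195     ] [0.61159069 0.20607807 0.195     ]
```

>>> move_arm:
  delta_rot:
    - [0, 0, 0]
    - [0, 0, 0]
    - [0, 0, 0]
    - [0, 0, 0]
  linear:
    - [-0.1, 0, 0.25]
    - [-0.15, 0, 0.2]
    - [-0.15, 0, 0.15]
    - [0, 0, 0]
  gripper: [0, 0, 0, 0]

```text
t: 13.77
position: [0.6258, 0.2065, 0.1984]
orientation: [0.929, 0.022, 0.369, -0.011]
contact_force: [0.2, 0.3, 0.3]
gripper_width: 0.006
grip_force: 0.0
```

```bash
python3 go.py .627 .206 .195
```

```text
13.8667 [0.62689774 0.20678716 0.20013579] x [0.72476844 0.03338007 0.68818346] z [ 0.68719124  0.03715658 -0.72552573] tilt 43.48739987883745 F [-0.07396975  0.36658047  0.47604129]
units [-0.13946107  0.03247073  0.15068695] 1mm down [-0.02752734  0.00015966  0.02902103]
```

>>> move_arm:
  delta_rot:
    - [0, 0, 0]
    - [0, 0, 0]
    - [0, 0, 0]
  linear:
    - [-0.055, 0, 0.058]
    - [-0.055, 0, 0.058]
    - [0, 0, 0]
  gripper: [0, 0, 0]

```text
t: 14.12
position: [0.6274, 0.2068, 0.1968]
orientation: [0.928, 0.022, 0.371, -0.011]
contact_force: [-0.6, 0.0, -0.6]
gripper_width: 0.004
grip_force: 0.0
```

>>> move_arm:
  delta_rot:
    - [0, 0, 0]
    - [0, 0, 0]
    - [0, 0, 0]
  linear:
    - [-0.055, 0, 0.058]
    - [-0.055, 0, 0.058]
    - [0, 0, 0]
  gripper: [0, 0, 0]

```text
t: 14.37
position: [0.6278, 0.2069, 0.1932]
orientation: [0.928, 0.022, 0.371, -0.011]
contact_force: [0.0, 0.0, 0.2]
gripper_width: 0.004
grip_force: 0.3
```

>>> move_arm:
  delta_rot:
    - [0, 0, 0]
    - [0, 0, 0]
    - [0, 0, 0]
  linear:
    - [-0.055, 0, 0.058]
    - [-0.055, 0, 0.058]
    - [0, 0, 0]
  gripper: [0, 0, 0]

```text
t: 14.62
position: [0.6283, 0.2071, 0.1904]
orientation: [0.928, 0.022, 0.372, -0.011]
contact_force: [-3.3, -1.0, 4.8]
gripper_width: 0.004
grip_force: 2.7
```

Contact at TCP z≈0.191, 5 N. I'm pressing down in small steps.

>>> move_arm:
  delta_rot:
    - [0, 0, 0]
    - [0, 0, 0]
    - [0, 0, 0]
  linear:
    - [-0.06, 0, 0.06]
    - [-0.06, 0, 0.06]
    - [0, 0, 0]
  gripper: [0, 0, 0]

```text
t: 14.87
position: [0.6286, 0.2072, 0.187]
orientation: [0.928, 0.022, 0.373, -0.012]
contact_force: [-4.4, -0.8, 7.9]
gripper_width: 0.009
grip_force: 3.6
```

>>> move_arm:
  delta_rot:
    - [0, 0, 0]
    - [0, 0, 0]
    - [0, 0, 0]
  linear:
    - [-0.06, 0, 0.06]
    - [-0.06, 0, 0.06]
    - [0, 0, 0]
  gripper: [0, 0, 0]

```text
t: 15.12
position: [0.6289, 0.2073, 0.1835]
orientation: [0.927, 0.022, 0.373, -0.012]
contact_force: [-4.5, -2.5, 8.2]
gripper_width: 0.001
grip_force: 4.4
```

>>> move_arm:
  delta_rot:
    - [0, 0, 0]
    - [0, 0, 0]
    - [0, 0, 0]
  linear:
    - [-0.06, 0, 0.06]
    - [-0.03, 0, 0.03]
    - [0, 0, 0]
  gripper: [0, 0, 0]

```text
t: 15.37
position: [0.6292, 0.2074, 0.181]
orientation: [0.927, 0.022, 0.374, -0.012]
contact_force: [-5.7, -1.7, 10.0]
gripper_width: 0.005
grip_force: 5.1
```

>>> move_arm:
  delta_rot:
    - [0, 0, 0]
    - [0, 0, 0]
    - [0, 0, 0]
  linear:
    - [-0.05, 0, 0.05]
    - [0, 0, 0]
    - [0, 0, 0]
  gripper: [0, 0, 0]

```text
t: 15.62
position: [0.6298, 0.2076, 0.1803]
orientation: [0.927, 0.022, 0.375, -0.012]
contact_force: [-4.5, -2.2, 9.9]
gripper_width: 0.003
grip_force: 5.4
```

>>> move_arm:
  delta_rot:
    - [0, 0, 0]
    - [0, 0, 0]
    - [0, 0, 0]
  linear:
    - [-0.05, 0, 0.05]
    - [0, 0, 0]
    - [0, 0, 0]
  gripper: [0, 0, 0]

```text
t: 15.87
position: [0.6306, 0.2079, 0.1801]
orientation: [0.926, 0.023, 0.376, -0.012]
contact_force: [-7.7, -2.8, 15.1]
gripper_width: 0.005
grip_force: 7.3
```

>>> move_arm:
  delta_rot:
    - [0, 0, 0]
    - [0, 0, 0]
    - [0, 0, 0]
  linear:
    - [-0.05, 0, 0.04]
    - [0, 0, 0]
    - [0, 0, 0]
  gripper: [0, 0, 0]

```text
t: 16.12
position: [0.6313, 0.2082, 0.18]
orientation: [0.926, 0.023, 0.377, -0.013]
contact_force: [-7.4, -3.3, 16.0]
gripper_width: 0.003
grip_force: 8.4
```

Hard stop reached (z stalls at 0.180, 16 N > 11 N). Lift straight up, let it spring back, and retreat.

>>> move_arm:
  delta_rot:
    - [0, 0, 0]
    - [0, 0, 0]
    - [0, 0, 0]
    - [0, 0, 0]
    - [0, 0, 0]
    - [0, 0, 0]
    - [0, 0, 0]
    - [0, 0, 0]
  linear:
    - [0.1, 0, -0.12]
    - [0.15, 0, -0.18]
    - [0.2, 0, -0.25]
    - [0.3, 0, -0.35]
    - [0.25, 0, -0.25]
    - [0, 0, 0]
    - [0, 0, 0]
    - [0, 0, 0]
  gripper: [0, 0, 0, 0, 0, 0, 0, 0]

```text
t: 16.78
position: [0.6245, 0.2064, 0.2091]
orientation: [0.929, 0.022, 0.37, -0.011]
contact_force: [0.1, -0.3, 0.8]
gripper_width: 0.008
grip_force: 0.0
```

```bash
python3 go.py .46 .200 .235
```

```text
16.8833 [0.62451296 0.20647087 0.20886731] x [0.72540433 0.03332571 0.68751578] z [ 0.68654133  0.03678919 -0.72615945] tilt 43.43461357853418 F [-0.17812259  0.28551739 -1.03998276]
units [-4.06349695 -0.07115331 -5.2863802 ] 1mm down [-0.02750063  0.0001523   0.02904638]
```

>>> move_arm:
  delta_rot:
    - [0, 0, 0]
    - [0, 0, 0]
    - [0, 0, 0]
    - [0, 0, 0]
    - [0, 0, 0]
    - [0, 0, 0]
    - [0, 0, 0]
    - [0, 0, 0]
  linear:
    - [-0.45, 0, -0.6]
    - [-0.6, 0, -0.75]
    - [-0.6, 0, -0.8]
    - [-0.6, 0, -0.8]
    - [-0.6, 0, -0.8]
    - [-0.6, 0, -0.8]
    - [-0.6, 0, -0.7]
    - [0, 0, 0]
  gripper: [0, 0, 0, 0, 0, 0, 0, 0]

```text
t: 17.55
position: [0.4587, 0.1984, 0.2345]
orientation: [0.929, 0.023, 0.37, -0.011]
contact_force: [-0.2, 0.2, -0.2]
gripper_width: 0.003
grip_force: 0.0
```

```bash
python3 - <<'E'
from h import *
for i in range(2): eyes.grab_frame("top")
s=bot.read_state(); print(s["t"],s["position"],s["contact_force"])
S=np.load("scene0.npz"); p,d=eyes.grab_frame("scene")
# cap top depth compared, and cassette on holder (scene)
for x,y in((259,199),(257,199),(260,201)): print("cap z before/after",pdepth("scene",x,y,S["d"])[2],pdepth("scene",x,y,d)[2])
s,w,dw=wrist(); u,v=wproj(s,[.503,.2007,.0245]); print("near pred",u,v)
g=cv2.cvtColor(w,cv2.COLOR_RGB2GRAY).astype(int)
if 0<v<400:
    for uu in(u-4,u,u+4): dd=np.diff(g[:,int(uu)]); print([(i,dd[i]) for i in range(max(0,int(v)-15),min(418,int(v)+15)) if abs(dd[i])>5])
# scene: C red line on holder
h=cv2.cvtColor(p,cv2.COLOR_RGB2HSV); q=proj("scene",[.53,.2029,.027]); a,b=map(int,q); m=(h[b-8:b+9,a-8:a+9,1]>25)&((h[b-8:b+9,a-8:a+9,0]>160)|(h[b-8:b+9,a-8:a+9,0]<8)); ys,xs=np.nonzero(m); print(q,len(xs)); 
if len(xs): print(on_z("scene",a-8+xs.mean(),b-8+ys.mean(),.0265))
E
```

```text
17.65 [0.46148306 0.19878124 0.23573308] [ 0.16572256 -0.22284941  0.22545342]
cap z before/after 0.18966995563434996 0.18585853580856626
cap z before/after 0.18923861080568616 0.1864874796963636
cap z before/after 0.1908269696120347 0.18510428085191688
near pred 277.6207981048738 279.73959336461667
[(268, np.int64(-7)), (277, np.int64(-16)), (286, np.int64(-9)), (287, np.int64(-6)), (290, np.int64(-7))]
[(272, np.int64(-6)), (278, np.int64(-9)), (279, np.int64(-28)), (280, np.int64(18))]
[(277, np.int64(-19)), (281, np.int64(-14)), (285, np.int64(-12)), (286, np.int64(-10)), (289, np.int64(-17))]
[276.54407724 261.4172168 ] 0
```

Cassette unmoved (near edge at row 279, predicted 279.7). The cap depth is noisy, so I'm comparing it over an area and in colour.

```bash
python3 - <<'E'
from h import *
S=np.load("scene0.npz"); p,d=eyes.grab_frame("scene")
ds=np.mean([d]+[eyes.grab_frame("scene")[1] for _ in range(5)],0)
def zs(D,x0,x1,y0,y1): return np.median([pdepth("scene",x,y,D)[2] for x in range(x0,x1) for y in range(y0,y1)])
for n,b in(("cap",(255,264,196,203)),("board",(230,280,150,160)),("base",(240,250,238,244))): print(n,zs(S["d"],*b),zs(ds,*b))
a,b=S["p"].astype(int),p.astype(int); print("rgb diff cap",abs(a-b)[188:220,248:272].max(2).max(), abs(a-b)[188:220,248:272].mean())
print(a[186:222:3,259].mean(1).astype(int),b[186:222:3,259].mean(1).astype(int)); s=bot.read_state(); print(s["t"],s["contact_force"])
E
```

```text
cap 0.18828229191184864 0.18758284528168112
board 0.35529843223642693 0.3560599062743455
base 0.012839861311596978 0.012852591844932593
rgb diff cap 37 2.0047743055555554
[111 114 115 134 138 137  79  64  65  78 211 245] [114 115 117 136 140 140  79  64  67  80 214 247]
18.05 [ 0.69644993  0.0396138  -0.09872451]
```

The cap is back to its starting height and the picture is unchanged. The robot touches nothing, so I'm handing in.

```bash
python3 -c "
from plant import bot
print(bot.hand_in())"
```

```text
the job is handed in; nothing more can be done
None
```

The cassette is fully home in the holder, the plunger went to its stop at 16 N and sprang back up, and the job is handed in after about 18 s; no verdict was returned.

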